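# Gauge a monitor-arm pivot pin and file it by size

## Task

The pivot pin standing alone in the single wooden stand is of unknown size. Pick it up by its head, slide it upright along the gauge's tapered slot from the wide end until it gently but firmly wedges against both jaws, and hold it there for a moment to read which line it stops at. Then stand it fully home in the sorting-block hole with the same number of dots as that line, let go, and leave the two spare pins, the mug and the screwdriver alone.

Things in the scene. Friction and masses are not known exactly. Their poses are not given: they have to be found in the camera images.
- pin_a: Pivot pin: black square head 27 x 27 x 30 mm on a round steel shank 40 mm long. Origin: centre of the shank's lower end; z up, x and y along the head's flats. 0.07 to 0.14 kg. The three pins look alike; one has a 12, one a 14.5 and one a 17 mm shank, which is not known. The one to measure stands in the single stand at the start; the two in the spares block are spares.
- pin_b: Pivot pin: black square head 27 x 27 x 30 mm on a round steel shank 40 mm long. Origin: centre of the shank's lower end; z up, x and y along the head's flats. 0.07 to 0.14 kg. The three pins look alike; one has a 12, one a 14.5 and one a 17 mm shank, which is not known. The one to measure stands in the single stand at the start; the two in the spares block are spares.
- pin_c: Pivot pin: black square head 27 x 27 x 30 mm on a round steel shank 40 mm long. Origin: centre of the shank's lower end; z up, x and y along the head's flats. 0.07 to 0.14 kg. The three pins look alike; one has a 12, one a 14.5 and one a 17 mm shank, which is not known. The one to measure stands in the single stand at the start; the two in the spares block are spares.
- stand_hole (a point): Centre of the hole of the single stand, a fixed wooden block 60 x 60 x 46 mm, on its top face. The hole is 21 mm square and goes right through; the pin hangs in it by its head, whose underside rests on the block's top
- spares: Fixed wooden block 130 x 50 x 46 mm with two holes 70 mm apart holding the spare pins; origin at the centre of its underside, x along the row
- gauge: Fixed tapered gauge: dark base plate 180 x 110 x 4 mm carrying two bright jaws, the slot between them empty down to the base plate. Origin on the desk under its middle, z up, x along the slot from wide to narrow end. The slot is symmetric about x, open at both ends, 23 mm wide at x = -75 mm, narrowing evenly to 9 mm at x = +75 mm. It takes the shank; the head stays above the jaws
- jaw_left: The gauge's jaw on its +y side (origin and axes the same as the gauge's); rigid, 36 mm wide, underside 24 mm and top 46 mm above the desk. A shank slid off-centre meets one jaw well before its true stop
- jaw_right: The gauge's jaw on its -y side (origin and axes the same as the gauge's); rigid, mirror image of the other. Lines with one, two and three dots are scribed on both jaws at x = 43, 16 and -11 mm, the stops of the 12, 14.5 and 17 mm shanks; a firm push (5 to 10 N) carries a shank a few mm past its line
- slot_mouth (a point): Centre of the wide end of the slot, at the jaws' top face (46 mm above the desk)
- slot_end (a point): Centre of the narrow end of the slot, at the jaws' top face
- mark_1 (a point): Point midway between the jaws at their top face (z = 46 mm), at the scribed line with one dot: about where the axis of a 12 mm shank is when it lightly wedges
- mark_2 (a point): Point midway between the jaws at their top face (z = 46 mm), at the scribed line with two dots: about where the axis of a 14.5 mm shank is when it lightly wedges
- mark_3 (a point): Point midway between the jaws at their top face (z = 46 mm), at the scribed line with three dots: about where the axis of a 17 mm shank is when it lightly wedges
- sorter: Fixed wooden sorting block 205 x 70 x 46 mm with three holes, 21 mm square and going right through, in a row along its x axis, 65 mm apart; origin at the centre of its underside. A pin fully home hangs by its head, whose underside rests on the block, its lower end 6 mm above the desk
- sort_1 (a point): Centre of the sorting block's hole for 12 mm pins, marked with one dot, on the block's top face (46 mm above the desk)
- sort_2 (a point): Centre of the sorting block's hole for 14.5 mm pins, marked with two dots, on the block's top face (46 mm above the desk)
- sort_3 (a point): Centre of the sorting block's hole for 17 mm pins, marked with three dots, on the block's top face (46 mm above the desk)
- mug: White mug, 80 mm across and 95 mm high, a bystander; origin at the centre of its underside
- screwdriver: Screwdriver lying on the desk, a bystander
Not all that is in view belongs to the job. Leave any orange or purple look-alike of the pin_c alone.

How it is judged:
On the way:
1. the pin from the stand is held wedged in the slot, its shank pressed on both jaws at once with more than 2 N each, within 13 mm of the line of its size, upright to 0.2 rad (((contact force between pin_a and jaw_left above 2 N and contact force between pin_a and jaw_right above 2 N and x of pin_a in the frame of gauge between 0.0299 and 0.0559 m and angle between pin_a's own z axis and vertical below 0.2 rad) or (contact force between pin_b and jaw_left above 2 N and contact force between pin_b and jaw_right above 2 N and x of pin_b in the frame of gauge between 0.0031 and 0.0291 m and angle between pin_b's own z axis and vertical below 0.2 rad) or (contact force between pin_c and jaw_left above 2 N and contact force between pin_c and jaw_right above 2 N and x of pin_c in the frame of gauge between -0.0237 and 0.0023 m and angle between pin_c's own z axis and vertical below 0.2 rad))), for 0.3 s.
At the end, for the whole second after the job is handed in: The pin from the single stand is upright (0.1 rad), fully home (lower end over 35 mm below the block's top), released and at rest in the sorting-block hole of its own size (within 8 mm of its centre); the stand is empty and both spare pins are within 15 mm of their starts (((horizontal distance between pin_a and sort_1 below 0.008 m and z of pin_a in the frame of sort_1 below -0.035 m and angle between pin_a's own z axis and vertical below 0.1 rad and linear speed of pin_a below 0.02 m/s and contact force between pin_a and the fingers below 0.1 N and distance of each of pin_b, pin_c from where it was at the start of the episode below 0.015 m and horizontal distance between each of pin_b, pin_c and stand_hole above 0.05 m) or (horizontal distance between pin_b and sort_2 below 0.008 m and z of pin_b in the frame of sort_2 below -0.035 m and angle between pin_b's own z axis and vertical below 0.1 rad and linear speed of pin_b below 0.02 m/s and contact force between pin_b and the fingers below 0.1 N and distance of each of pin_a, pin_c from where it was at the start of the episode below 0.015 m and horizontal distance between each of pin_a, pin_c and stand_hole above 0.05 m) or (horizontal distance between pin_c and sort_3 below 0.008 m and z of pin_c in the frame of sort_3 below -0.035 m and angle between pin_c's own z axis and vertical below 0.1 rad and linear speed of pin_c below 0.02 m/s and contact force between pin_c and the fingers below 0.1 N and distance of each of pin_a, pin_b from where it was at the start of the episode below 0.015 m and horizontal distance between each of pin_a, pin_b and stand_hole above 0.05 m))); the robot touches nothing.
It fails at once if a jaw of the gauge is loaded with more than 25 N (contact force between anything else and jaw_left above 25 N or contact force between anything else and jaw_right above 25 N).
It fails at once if a spare pin is moved by more than 20 mm (distance of each of pin_a, pin_b from where it was at the start of the episode above 0.02 m or distance of each of pin_a, pin_c from where it was at the start of the episode above 0.02 m or distance of each of pin_b, pin_c from where it was at the start of the episode above 0.02 m).
It fails at once if the mug or the screwdriver is moved by more than 20 mm (distance of any of mug, screwdriver from where it was at the start of the episode above 0.02 m).
It also fails if it takes over 64 s, if anything falls off the work surface, if the arm or the gripper's body presses on something with over 40 N, if the wrist force passes 120 N, or if a joint passes its speed limit or range.

## Robot

A 6-joint arm with a two-finger parallel gripper is mounted at the origin on the work surface. World frame = base frame: x ahead of the robot, y to its left, z up, the work surface at z = 0. Lengths are in m, angles in rad, forces in N, time in s.
With the tool pointing down it reaches from about 0.375 to 0.9 m from the base axis. Payload 3.1 kg.
Tool frame: the origin (TCP) lies between the finger pads; the fingertips stand manip.finger_overhang ahead of it and the grasp point (between the pads) lies 5 mm behind it (manip.finger_overhang is the distance from the TCP to the fingertips, in m); z points along the fingers, y is the line along which they close (so a half turn about z gives the same grasp; the last joint's range is limited). The gripper opens to 85 mm and grips with 20 to 120 N. Pads are 22 mm wide; open, the fingers measure 114 mm over their backs; the gripper's body (76 mm by 85 mm) begins 54 mm behind the grasp point. The pads swing forward as they close: fully open they stand 13 mm farther back than shut.
Start: joints at [0.926, 0.527, 1.433, -0, 1.181, -0.178], TCP at [0.281, 0.558, 0.211] pointing down, gripper open.
Joint ranges: [-3.08, 3.08], [-0.75, 2.2], [0.22, 2.44], [-1.43, 4.57], [0, 2.65], [-2.85, 2.85]. Speed limits (rad/s): [2.79, 2.79, 3.14, 3.14, 3.14, 3.14].

## Interface

Orientations are given as a unit quaternion [x, y, z, w].
In Python, from station import manip gives the robot as it stands.
- The arm moves only by the tool drive_tool, never from a script. Its argument "plan" is a list of rows, each a list of 7 numbers: the shift along the tool's x, y, z in m, then the turn, a rotation vector about the tool's x, y, z in degrees, then the opening, from -1 (shut) to 1 (fully open). In form: [[x, y, z, wx, wy, wz, gripper], ...]. A call has 1 to 10 rows; each row shifts and turns the commanded pose from where the row before left it, along the tool's axes as they then stand; what a row does not reach is not made up. A row lasts 1/10 s, in which the tool goes at most 50 mm and 8.59 degrees, less where a joint would pass 70% of its speed; a pose out of reach is approached as far as the arm can. A call is refused whole if a number of a shift passes 0.05 or a number of a turn 8.59, either way. A call with a gripper value outside its range is refused whole. The fingers move at their own pace and stop on an object; "newtons" is the grip in N (left out, the last holds). Time passes only in rows, so rows that do not move let the fingers close. It gives the time, the measured TCP pose, the force, the opening and the grip force at its end, in the units of the state.
- manip.sense(): the state, without advancing time (a new reading comes with each control period).
- manip.snapshot(name): name is "scene" or "side" or "wrist"; returns a dict with "image" (420x560x3 uint8, red, green, blue), "z_map" (420x560 float32, m along the optical axis (not along the pixel's ray), 0 where there is no reading), "fov_y" (degrees; the focal length in pixels is half the picture's height over the tangent of half this angle, whatever the lens; pixels are square), "cx", "cy" (the principal point, pixels), "extrinsics" (4x4, takes a point from camera to world coordinates); the wrist camera has in their place "mount" (4x4, takes a point from camera to tool coordinates, whose origin is the TCP and whose axes are the flange's). Camera axes: x right, y up, looking along -z (the intrinsics and any distortion apply to the point x, -y, -z); pixel columns grow to the right and rows downward; lengths in m; the calibration is good to about 2 mm. A picture is of the moment at which its call begins: read the wrist's pose just before it.
- manip.sign_off(): hands the job in; it is judged then, once.
The state is a dict: "t": time; "q": joint angles; "qd": joint speeds; "tau": joint torques, N m; "tcp_pos": TCP position; "tool_rot": TCP orientation; "force": force on the tool from outside, world axes, zero at the start; "ft_torque": the same for the moment, N m; "finger_gap": opening from 0.0 (shut) to 1.0 (fully open); "gripper_force": force on a finger pad.
Only numpy, scipy, OpenCV 4.12 (cv2) and the standard library are available. Lean on these libraries where they do the work, as an engineer would, in place of code of your own. Each camera call takes 0.05 s, during which the arm holds its last target. There are 200 camera calls.

## Working session

There is one attempt and no reset: what is moved stays moved. The work goes in short steps, Python scripts to look and compute and a tool call to move; the robot and the scene stay as the last step left them, time stands still between calls to the robot, and variables do not carry over. Pictures are saved under pics/ and viewed, at most 10 in all, crops included, and the job is handed in when it is done.

Besides the shell and the picture viewer there is one more tool, called after ">>>" by a JSON object that holds its "api" and its "payload", one argument or row to a line. drive_tool: Moves the arm, as the interface text tells. Its arguments: {"type":"object","properties":{"plan":{"type":"array"},"newtons":{"type":"number"}},"required":["plan"]}

```bash
mkdir -p pics
cat > h.py <<'E'
import numpy as np, cv2
from station import manip
from scipy.spatial.transform import Rotation as R
def snap(name):
    s=manip.sense(); d=manip.snapshot(name)
    if 'mount' in d:
        T=np.eye(4);T[:3,:3]=R.from_quat(s['tool_rot']).as_matrix();T[:3,3]=s['tcp_pos']
        d['T']=T@d['mount']
    else: d['T']=d['extrinsics']
    d['f']=210/np.tan(np.radians(d['fov_y'])/2)
    return d
def cloud(d):
    v,u=np.mgrid[:420,:560]; z=d['z_map']
    P=np.stack([(u-d['cx'])/d['f']*z,-(v-d['cy'])/d['f']*z,-z],-1)
    return P@d['T'][:3,:3].T+d['T'][:3,3]
def onplane(d,u,v,h):
    r=d['T'][:3,:3]@np.array([(u-d['cx'])/d['f'],-(v-d['cy'])/d['f'],-1]); o=d['T'][:3,3]
    return o+r*(h-o[2])/r[2]
def save(n,img): cv2.imwrite(n,cv2.cvtColor(img,cv2.COLOR_RGB2BGR))
E
python3 - <<'E'
from h import *
import pickle
D={n:snap(n) for n in('scene','side','wrist')}
pickle.dump(D,open('d0.pkl','wb'))
for n,d in D.items():
    print(n,[k for k in d if k not in('image','z_map')],d['fov_y'],d['cx'],d['cy'],d['T'].round(3).tolist())
save('pics/scene0.png',cv2.resize(D['scene']['image'],(800,600),interpolation=cv2.INTER_CUBIC))
save('pics/both.png',np.hstack([cv2.resize(D[n]['image'],(400,300),interpolation=cv2.INTER_AREA) for n in('side','wrist')]))
print(manip.sense(),manip.finger_overhang)
E
```

```text
scene ['fov_y', 'cx', 'cy', 'extrinsics', 'T', 'f'] 50.2865886453142 278.0588460649315 197.86846702273212 [[-0.602, -0.461, 0.652, 1.177], [0.798, -0.37, 0.475, 0.523], [0.022, 0.807, 0.59, 0.67], [0.0, 0.0, 0.0, 1.0]]
side ['fov_y', 'cx', 'cy', 'extrinsics', 'T', 'f'] 51.859071804148414 283.36873026002377 210.10935886689143 [[0.878, 0.29, -0.38, 0.088], [-0.478, 0.515, -0.712, -0.777], [-0.011, 0.807, 0.591, 0.748], [0.0, 0.0, 0.0, 1.0]]
wrist ['fov_y', 'cx', 'cy', 'mount', 'T', 'f'] 60.9912037133856 283.2461763276206 211.17638547779984 [[0.45, -0.85, -0.274, 0.209], [0.893, 0.427, 0.141, 0.594], [-0.003, -0.308, 0.951, 0.372], [0.0, 0.0, 0.0, 1.0]]
{'t': 0.15, 'q': array([ 9.26513024e-01,  5.28245751e-01,  1.43357600e+00, -8.35145879e-06,
        1.18137863e+00, -1.78504231e-01]), 'qd': array([-4.60844905e-04, -4.31804414e-04, -6.68347765e-04, -2.93149667e-04,
        9.79235228e-05,  7.08894492e-04]), 'tau': array([ 1.56994749e-03, -4.42739582e+01, -1.78278208e+01, -1.38988407e-04,
        5.51639940e-03,  1.64821586e-05]), 'tcp_pos': array([0.28033867, 0.55797966, 0.21057284]), 'tool_rot': array([ 2.30788392e-01,  9.73003634e-01, -7.38335038e-04, -3.17914289e-04]), 'force': array([-0.52554092, -0.14962261,  0.2360133 ]), 'ft_torque': array([-0.00287571,  0.0259947 , -0.01165452]), 'gripper_force': 0.0, 'finger_gap': 1.0028065016979377} 0.014
```

View pics/scene0.png

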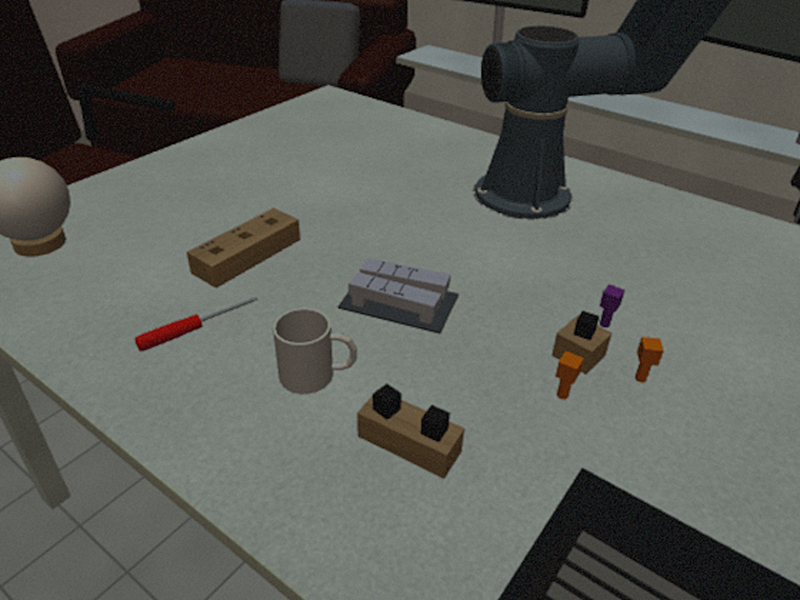

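View pics/both.png

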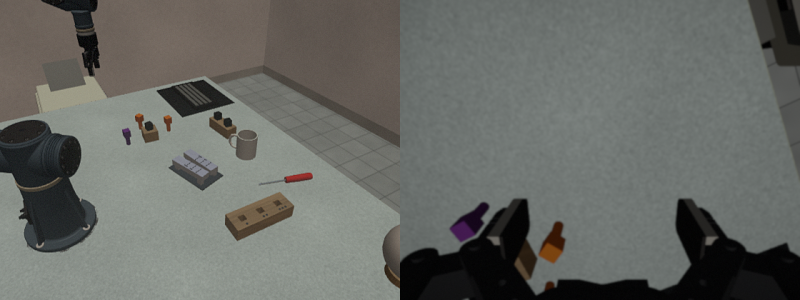

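The scene view shows the stand with its pin at about (587,330) of 800x600. Orange look-alikes are at (568,375) and (648,355), and a purple one is at (612,305). The gauge is at (400,290), with the dotted lines nearer its left end. The sorter is at (245,245), its three-dot hole at the left end. The spares are at (410,430). Next I'll measure them.

Run:
```python
from h import *
import pickle
D=pickle.load(open('d0.pkl','rb'))
for n in('scene','side'):
    d=D[n];C=cloud(d);z=C[...,2];im=d['image']
    ok=(d['z_map']>0)&(C[...,0]>.2)&(C[...,0]<1.1)&(abs(C[...,1])<.7)
    t=z[ok&(abs(z)<.012)];print(n,'table',np.median(t).round(4),t.std().round(4))
    for lo,hi in((.04,.052),(.068,.084)):
        m=(ok&(z>lo)&(z<hi)).astype(np.uint8)
        k,L,st,ce=cv2.connectedComponentsWithStats(m)
        for i in range(1,k):
            if st[i,4]<15: continue
            p=C[L==i]; c,wh,a=cv2.minAreaRect(p[:,:2].astype(np.float32)*1000)
            print(lo,'px',ce[i].round(),st[i,4],'mean',p.mean(0).round(4),'rect',np.round(c,1),np.round(wh,1),round(a,1),'rgb',im[L==i].mean(0).round())
d=D['scene']
def crop(x0,y0,w,h,s): return cv2.resize(d['image'][y0:y0+h,x0:x0+w],(w*s,h*s),interpolation=cv2.INTER_CUBIC)
save('pics/crop1.png',np.vstack([np.hstack([crop(125,140,95,65,4),crop(235,170,95,65,4)]),np.hstack([crop(375,195,95,90,4),crop(240,265,95,90,4)])])*1)
```

```text
scene table 0.0016 0.0016
0.04 px [170. 166.] 1307 mean [ 0.5515 -0.2816  0.0472] rect [ 543.8 -285.1] [ 74.6 207.2] 89.0 rgb [93. 77. 54.]
0.04 px [ 25. 164.] 62 mean [ 0.7776 -0.5742  0.0473] rect [ 775.  -575.2] [26.6 85.6] 71.6 rgb [58. 55. 50.]
0.04 px [280. 197.] 1461 mean [0.4823 0.022  0.0469] rect [478.8  18.7] [ 97.  151.7] 17.5 rgb [102. 103. 109.]
0.04 px [427. 214.] 46 mean [0.3268 0.322  0.047 ] rect [324.  324.3] [17.4 32.8] 36.4 rgb [43. 24. 49.]
0.04 px [409. 236.] 441 mean [0.4224 0.3206 0.0468] rect [413.7 317.3] [61.2 63.1] 84.1 rgb [89. 73. 52.]
0.04 px [212. 235.] 92 mean [ 0.6817 -0.0084  0.0466] rect [682.7  -6.7] [13.3 49.7] 45.4 rgb [79. 73. 66.]
0.04 px [453. 251.] 63 mean [0.4122 0.4132 0.0469] rect [411.5 409.9] [34.4 19. ] 80.7 rgb [79. 38. 13.]
0.04 px [214. 257.] 165 mean [0.726  0.0398 0.0461] rect [721.9  34.4] [32.7 77.1] 46.2 rgb [77. 72. 65.]
0.04 px [247. 249.] 23 mean [0.6689 0.0773 0.0467] rect [668.8  77.2] [6.1 9.6] 24.7 rgb [82. 77. 71.]
0.04 px [397. 264.] 61 mean [0.5172 0.3372 0.047 ] rect [514.  341.1] [17.6 36.3] 47.1 rgb [82. 44. 19.]

[... 2470 characters left out ...]
ct [718.4 174.9] [30.2 27.4] 84.5 rgb [36. 37. 35.]
0.068 px [208. 173.] 64 mean [0.4125 0.3114 0.0739] rect [413.7 313. ] [28.2 30.6] 1.9 rgb [37. 37. 35.]
0.068 px [176. 183.] 37 mean [0.3159 0.3147 0.0697] rect [315.2 315.5] [24.9 27.1] 88.3 rgb [82. 49. 92.]
0.068 px [346. 188.] 112 mean [0.7242 0.038  0.0759] rect [721.6  35.9] [24.9 66.9] 53.5 rgb [90. 85. 78.]
0.068 px [327. 189.] 30 mean [0.6719 0.0592 0.0768] rect [671.3  59.3] [ 7.9 29.6] 33.1 rgb [115. 109. 101.]
0.068 px [345. 201.] 138 mean [ 0.6862 -0.01    0.0759] rect [692.9  -6.2] [33.6 77.1] 58.6 rgb [90. 84. 77.]
0.068 px [547. 370.] 141 mean [ 0.6924 -0.6044  0.0775] rect [ 695.3 -599.7] [62.9 10.6] 75.4 rgb [63. 58. 52.]
```

View pics/crop1.png

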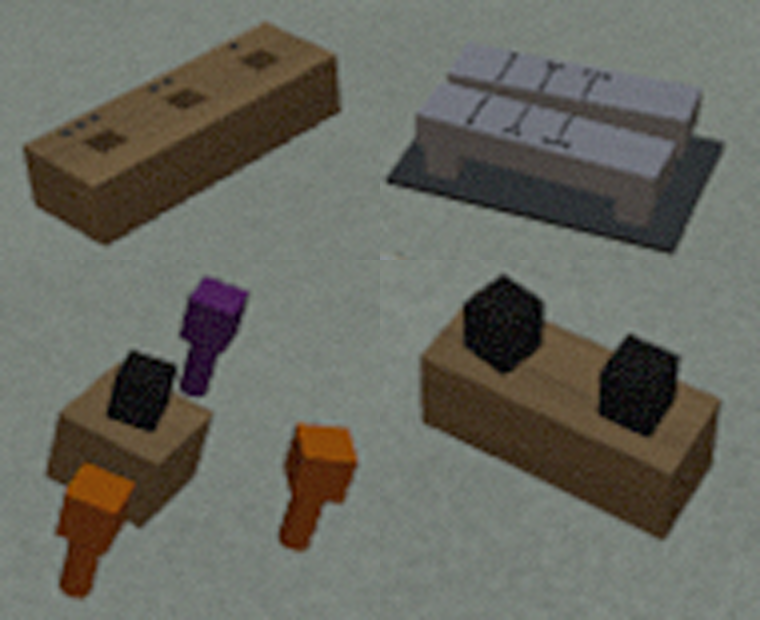

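The jaws' long axis is at about −72.5° (wide to narrow), with the gauge centre near (479, 17) mm. The pin head is near (414, 316) mm. sort_1 to sort_3 run along x at about 479, 544 and 609 mm, y ≈ −286 mm. I'll move above the stand and turn the tool so the fingers close across the slot later.

>>> {"api": "drive_tool", "payload": {
  "plan": [
    [-0.038,-0.026,0,0,0,0,1],
    [-0.038,-0.026,0,0,0,0,1],
    [-0.038,-0.026,0,0,0,0,1],
    [-0.038,-0.026,0,0,0,0,1],
    [-0.038,-0.026,0,0,0,0,1],
    [-0.038,-0.026,0,0,0,0,1],
    [0,0,0,0,0,8.5,1],
    [0,0,0,0,0,8.5,1],
    [0,0,0,0,0,8.5,1],
    [0,0,0,0,0,8.5,1]
  ],
  "newtons": 50
}}

```text
t: 1.15
tcp_pos: [0.4143, 0.3162, 0.2111]
tool_rot: [0.508, 0.861, -0.0, -0.0]
force: [0.3, -0.1, -0.5]
finger_gap: 1.001
gripper_force: 0.0
```

>>> {"api": "drive_tool", "payload": {
  "plan": [
    [0,0,0,0,0,8.5,1],
    [0,0,0,0,0,8.5,1],
    [0,0,0,0,0,8.5,1],
    [0,0,0,0,0,0,1],
    [0,0,0,0,0,0,1]
  ]
}}

```text
t: 1.65
tcp_pos: [0.4142, 0.3165, 0.2112]
tool_rot: [0.682, 0.731, -0.0, -0.0]
force: [-0.2, -0.3, -0.2]
finger_gap: 1.004
gripper_force: 0.0
```

Run:
```python
from h import *
d=snap('wrist'); C=cloud(d); z=C[...,2]
s=manip.sense(); M=R.from_quat(s['tool_rot']).as_matrix(); print(s['tcp_pos'].round(4),M.round(4).tolist())
print(np.median(z[(abs(z)<.01)]))
for lo,hi in((.04,.052),(.068,.084)):
    m=((d['z_map']>0)&(z>lo)&(z<hi)).astype(np.uint8)
    k,L,st,ce=cv2.connectedComponentsWithStats(m)
    for i in range(1,k):
        if st[i,4]<100: continue
        p=C[L==i]; c,wh,a=cv2.minAreaRect(p[:,:2].astype(np.float32)*1000)
        print(lo,'px',ce[i].round(),st[i,4],'mean',p.mean(0).round(4),'rect',np.round(c,1),np.round(wh,1),round(a,1),d['image'][L==i].mean(0).round())
save('pics/w1.png',d['image'])
```

```text
[0.4142 0.3166 0.2112] [[-0.0691, 0.9976, -0.0003], [0.9976, 0.0691, -0.0001], [-0.0001, -0.0003, -1.0]]
-0.0007046793133662077
0.04 px [283. 179.] 2919 mean [0.4126 0.3208 0.0452] rect [412.7 317.5] [60.7 60.1] 83.4 [93. 77. 58.]
0.04 px [376. 166.] 142 mean [0.4975 0.3395 0.0461] rect [498.9 340.5] [36.  17.6] 49.2 [60. 36. 23.]
0.04 px [186. 167.] 144 mean [0.3227 0.3261 0.0464] rect [321.5 326.9] [18.1 36.7] 47.6 [42. 33. 46.]
0.04 px [546. 299.] 2228 mean [0.6972 0.211  0.0449] rect [701.1 210.3] [ 29.  131.9] 8.8 [73. 59. 43.]
0.04 px [335. 382.] 665 mean [0.4887 0.088  0.0448] rect [489.5  78. ] [35.9 45.2] 14.6 [ 95.  96. 106.]
0.04 px [285. 388.] 504 mean [0.4317 0.0748 0.0448] rect [431.   72.2] [36.4 22. ] 19.8 [ 92.  93. 102.]
0.068 px [277.  73.] 1098 mean [0.4022 0.4119 0.0692] rect [402.3 411.6] [26.8 26.8] 29.4 [127.  85.  32.]
0.068 px [171. 178.] 889 mean [0.3154 0.3203 0.0693] rect [315.4 320.2] [27.  26.9] 3.0 [78. 38. 91.]
0.068 px [391. 177.] 861 mean [0.5059 0.3346 0.0691] rect [506.  334.3] [26.9 26.8] 4.0 [128.  80.  28.]
0.068 px [282. 190.] 971 mean [0.4126 0.3184 0.0749] rect [412.7 317.6] [26.9 27.2] 5.9 [33. 31. 28.]
```

View pics/w1.png

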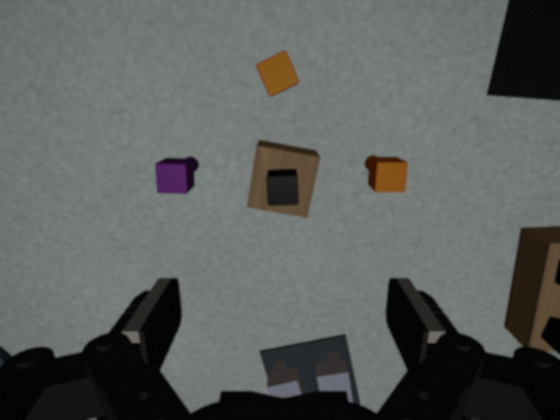

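The wrist view shows the black head at (282,188) on the stand, with the look-alikes well clear of the open fingers. The head is at (413, 317) mm and its yaw is within 2° of the tool's. Now I descend and grip.

>>> {"api": "drive_tool", "payload": {
  "plan": [
    [0.0005,-0.001,0.04,0,0,1,1],
    [0,0,0.04,0,0,0,1],
    [0,0,0.03,0,0,0,1],
    [0,0,0.022,0,0,0,1],
    [0,0,0.015,0,0,0,1],
    [0,0,0,0,0,0,1],
    [0,0,0,0,0,0,1]
  ]
}}

```text
t: 2.4
tcp_pos: [0.4135, 0.3171, 0.0644]
tool_rot: [0.689, 0.725, -0.0, -0.0]
force: [0.4, 0.0, 0.8]
finger_gap: 1.0
gripper_force: 0.0
```

>>> {"api": "drive_tool", "payload": {
  "plan": [
    [0,0,0,0,0,0,-1],
    [0,0,0,0,0,0,-1],
    [0,0,0,0,0,0,-1],
    [0,0,0,0,0,0,-1],
    [0,0,0,0,0,0,-1],
    [0,0,0,0,0,0,-1],
    [0,0,0,0,0,0,-1],
    [0,0,0,0,0,0,-1]
  ],
  "newtons": 50
}}

```text
t: 3.2
tcp_pos: [0.4133, 0.3171, 0.0643]
tool_rot: [0.69, 0.724, -0.0, -0.0]
force: [-0.1, -0.1, 0.2]
finger_gap: 0.003
gripper_force: 0.0
```

The fingers closed on nothing, so I'll look.

Run:
```python
from h import *
d=snap('wrist'); e=snap('scene'); f=snap('side')
c=cv2.resize(e['image'][150:300,330:530],(400,300),interpolation=cv2.INTER_CUBIC)
g=cv2.resize(f['image'][90:240,140:340],(400,300),interpolation=cv2.INTER_CUBIC)
save('pics/m1.png',np.vstack([np.hstack([c,g]),np.hstack([cv2.resize(d['image'],(400,300)),c*0])]))
print(manip.sense()['t'])
```

```text
3.35
```

View pics/m1.png

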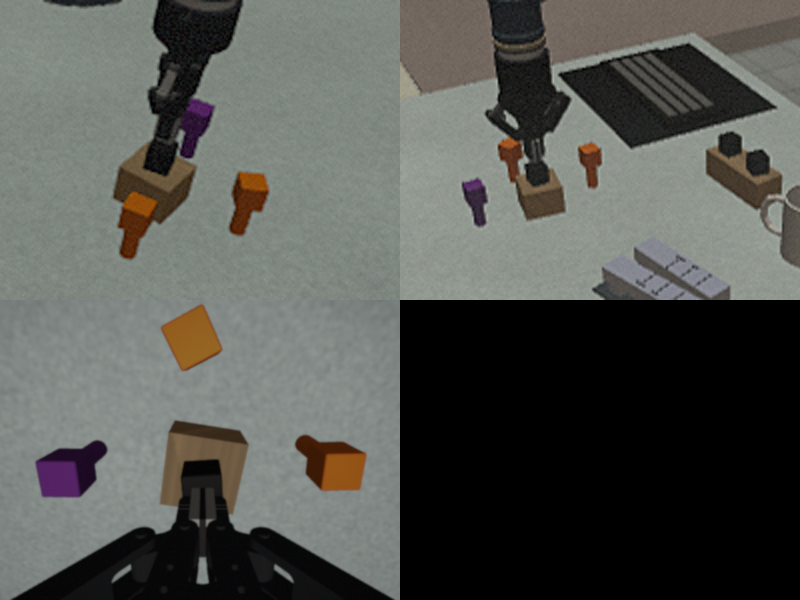

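The pin still stands in its stand at about (160,155) in the upper-left panel, and the shut fingers seem to sit above or behind the head. I'll measure the fingertips against the head by depth.

Run:
```python
from h import *
for n in('wrist','scene','side'):
    d=snap(n); C=cloud(d); 
    m=(d['z_map']>0)&(abs(C[...,0]-.413)<.03)&(abs(C[...,1]-.317)<.04)&(C[...,2]>.05)&(C[...,2]<.16)
    p=C[m];print(n,len(p))
    for a in np.arange(.05,.16,.008):
        q=p[(p[:,2]>=a)&(p[:,2]<a+.008)]
        if len(q)>3: print(round(a,3),len(q),q.min(0).round(3),q.max(0).round(3))
print(manip.sense())
```

```text
wrist 20378
0.05 276 [0.398 0.329 0.05 ] [0.425 0.333 0.058]
0.058 331 [0.398 0.329 0.058] [0.425 0.333 0.066]
0.066 453 [0.398 0.315 0.066] [0.426 0.333 0.074]
0.074 1264 [0.398 0.315 0.074] [0.426 0.332 0.077]
0.082 109 [0.401 0.323 0.086] [0.424 0.329 0.09 ]
0.09 548 [0.399 0.323 0.09 ] [0.426 0.329 0.098]
0.098 694 [0.399 0.322 0.098] [0.426 0.329 0.106]
0.106 810 [0.399 0.322 0.106] [0.426 0.329 0.114]
0.114 1087 [0.399 0.306 0.114] [0.426 0.329 0.122]
0.122 1380 [0.383 0.305 0.122] [0.443 0.332 0.13 ]
0.13 3694 [0.383 0.304 0.13 ] [0.443 0.333 0.138]
0.138 5122 [0.383 0.306 0.138] [0.443 0.332 0.146]
0.146 2269 [0.383 0.307 0.146] [0.443 0.336 0.154]
0.154 2341 [0.395 0.325 0.154] [0.429 0.336 0.16 ]
scene 462
0.05 50 [0.401 0.293 0.05 ] [0.439 0.341 0.058]
0.058 44 [0.402 0.307 0.058] [0.43  0.332 0.066]
0.066 44 [0.398 0.305 0.066] [0.43  0.332 0.074]
0.074 96 [0.399 0.304 0.074] [0.428 0.332 0.081]
0.082 12 [0.417 0.307 0.085] [0.421 0.327 0.09 ]
0.09 30 [0.407 0.306 0.091] [0.428 0.328 0.098]
0.098 35 [0.408 0.306 0.098] [0.428 0.328 0.106]
0.106 39 [0.404 0.307 0.106] [0.4
[... 967 characters left out ...]
0.295 0.155] [0.432 0.308 0.16 ]
{'t': 3.5, 'q': array([4.39636841e-01, 6.19368234e-01, 1.81549406e+00, 1.72721510e-05,
       7.06760479e-01, 3.90613694e-01]), 'qd': array([0.00043876, 0.00031384, 0.00039136, 0.00013145, 0.00115368,
       0.0007125 ]), 'tau': array([ 1.83826719e-04, -3.98009956e+01, -9.36725199e+00, -1.96950346e-04,
        1.08273780e-03, -4.49972902e-05]), 'tcp_pos': array([0.41327661, 0.31704782, 0.06430179]), 'tool_rot': array([ 6.89568563e-01,  7.24220406e-01, -1.20076078e-05, -1.06767071e-05]), 'force': array([0.04430049, 0.17144159, 0.22638009]), 'ft_torque': array([ 0.015005  , -0.00511955, -0.00129103]), 'gripper_force': 0.0, 'finger_gap': -0.00017613631080727062}
```

All three cameras agree that the shut fingertips are at z ≈ 0.085 while the TCP reads 0.064. They are about 21 mm behind the reported TCP, not 14 mm ahead of it as stated. The pin is untouched and no force shows. I'll trust the measurement: open, go 33 mm lower, and close step by step.

>>> {"api": "drive_tool", "payload": {
  "plan": [
    [0,0,0,0,0,0,1],
    [0,0,0,0,0,0,1],
    [0,0,0,0,0,0,1],
    [0,0,0,0,0,0,1],
    [0,0,0,0,0,0,1],
    [0,0,0,0,0,0,1],
    [0,0,0,0,0,0,1]
  ]
}}

```text
t: 4.2
tcp_pos: [0.4133, 0.3171, 0.0643]
tool_rot: [0.69, 0.724, -0.0, 0.0]
force: [0.4, 0.3, 0.1]
finger_gap: 0.999
gripper_force: 0.0
```

>>> {"api": "drive_tool", "payload": {
  "plan": [
    [0,0,0.01,0,0,0,1],
    [0,0,0.01,0,0,0,1],
    [0,0,0.008,0,0,0,1],
    [0,0,0.005,0,0,0,1],
    [0,0,0,0,0,0,1],
    [0,0,0,0,0,0,1]
  ]
}}

```text
t: 4.8
tcp_pos: [0.4132, 0.317, 0.031]
tool_rot: [0.69, 0.724, -0.0, -0.0]
force: [0.8, 0.5, 0.3]
finger_gap: 0.998
gripper_force: 0.0
```

>>> {"api": "drive_tool", "payload": {
  "plan": [
    [0,0,0,0,0,0,-1],
    [0,0,0,0,0,0,-1],
    [0,0,0,0,0,0,-1],
    [0,0,0,0,0,0,-1],
    [0,0,0,0,0,0,-1],
    [0,0,0,0,0,0,-1],
    [0,0,0,0,0,0,-1]
  ],
  "newtons": 50
}}

```text
t: 5.5
tcp_pos: [0.4134, 0.3171, 0.0318]
tool_rot: [0.69, 0.724, 0.0, 0.0]
force: [-1.6, -0.1, 4.8]
finger_gap: 0.307
gripper_force: 48.3
```

Gripped: the gap of 0.307 is about 26 mm. Lifting.

>>> {"api": "drive_tool", "payload": {
  "plan": [
    [0,0,-0.005,0,0,0,-1],
    [0,0,-0.015,0,0,0,-1],
    [0,0,-0.02,0,0,0,-1],
    [0,0,-0.025,0,0,0,-1],
    [0,0,-0.015,0,0,0,-1],
    [0,0,0,0,0,0,-1],
    [0,0,0,0,0,0,-1]
  ]
}}

```text
t: 6.2
tcp_pos: [0.413, 0.3169, 0.1111]
tool_rot: [0.69, 0.724, -0.0, -0.0]
force: [-0.4, 0.2, -1.7]
finger_gap: 0.313
gripper_force: 48.2
```

Run:
```python
from h import *
for n in('wrist','scene','side'):
    d=snap(n); C=cloud(d); 
    m=(d['z_map']>0)&(abs(C[...,0]-.413)<.045)&(abs(C[...,1]-.317)<.045)&(C[...,2]>.055)&(C[...,2]<.16)
    p=C[m];print(n,len(p))
    for a in np.arange(.056,.16,.008):
        q=p[(p[:,2]>=a)&(p[:,2]<a+.008)]
        if len(q)>3: print(round(a,3),len(q),q.min(0).round(3),q.max(0).round(3))
s=manip.sense();print(s['tcp_pos'],s['force'],s['finger_gap'])
e=snap('scene');f=snap('side')
save('pics/l1.png',np.hstack([cv2.resize(e['image'][110:260,330:530],(400,300),interpolation=cv2.INTER_CUBIC),cv2.resize(f['image'][60:210,140:340],(400,300),interpolation=cv2.INTER_CUBIC)]))
```

```text
wrist 8679
0.08 67 [0.404 0.319 0.084] [0.421 0.326 0.088]
0.088 153 [0.404 0.318 0.088] [0.42  0.326 0.096]
0.096 172 [0.404 0.319 0.096] [0.42  0.326 0.104]
0.104 148 [0.405 0.321 0.104] [0.419 0.326 0.112]
0.112 20 [0.409 0.325 0.112] [0.415 0.326 0.114]
0.12 128 [0.398 0.329 0.124] [0.425 0.332 0.128]
0.128 517 [0.393 0.327 0.128] [0.431 0.332 0.136]
0.136 1015 [0.386 0.322 0.136] [0.439 0.332 0.144]
0.144 1276 [0.386 0.322 0.144] [0.439 0.332 0.152]
0.152 5183 [0.385 0.303 0.152] [0.439 0.333 0.16 ]
scene 320
0.088 28 [0.412 0.309 0.088] [0.422 0.325 0.096]
0.096 29 [0.41  0.309 0.096] [0.421 0.325 0.104]
0.104 27 [0.41  0.31  0.104] [0.421 0.325 0.111]
0.112 25 [0.414 0.309 0.112] [0.421 0.325 0.12 ]
0.12 11 [0.417 0.307 0.12 ] [0.427 0.33  0.128]
0.128 30 [0.401 0.307 0.128] [0.433 0.331 0.136]
0.136 39 [0.401 0.307 0.136] [0.439 0.331 0.144]
0.144 53 [0.401 0.306 0.144] [0.44  0.331 0.152]
0.152 75 [0.397 0.307 0.152] [0.441 0.332 0.16 ]
side 260
0.08 7 [0.405 0.306 0.084] [0.416 0.311 0.088]
0.088 12 [0.405 0.302 0.088] [0.418 0.319 0.096]
0.096 13 [0.403 0.302 0.096] [0.419 0.32  0.104]
0.104 16 [0.405 0.303 0.104] [0.421 0.314 0.112]
0.112 11 [0.405 0.305 0.112] [0.417 0.311 0.12 ]
0.12 12 [0.4  0.3  0.12] [0.426 0.309 0.127]
0.128 34 [0.392 0.298 0.128] [0.432 0.312 0.136]
0.136 39 [0.386 0.297 0.136] [0.439 0.318 0.144]
0.144 54 [0.386 0.3   0.144] [0.441 0.322 0.152]
0.152 62 [0.386 0.297 0.152] [0.438 0.332 0.16 ]
[0.41242907 0.31662153 0.11019864] [-0.24072676 -0.16249274 -1.08794559] 0.31019058141377986
```

View pics/l1.png

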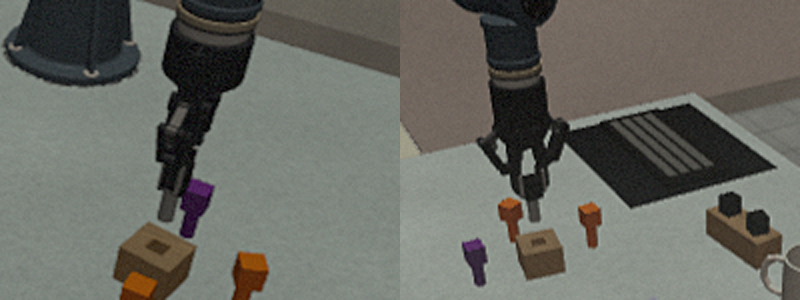

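The shank hangs upright under the head, with its bottom at z ≈ 0.084, which is TCP − 0.027. It looks about 16–17 mm wide. I'll carry it to just before the wide mouth and line it up.

>>> {"api": "drive_tool", "payload": {
  "plan": [
    [-0.04,0.005,0,0,0,0,-1],
    [-0.04,0.005,0,0,0,0,-1],
    [-0.04,0.005,0,0,0,0,-1],
    [-0.04,0.005,0,0,0,0,-1],
    [-0.04,0.005,0,0,0,0,-1],
    [0,0,0,0,0,-7.35,-1],
    [0,0,0,0,0,-7.35,-1],
    [0,0,0.03,0,0,0,-1],
    [0,0,0,0,0,0,-1],
    [0,0,0,0,0,0,-1]
  ]
}}

```text
t: 7.45
tcp_pos: [0.4473, 0.1185, 0.0808]
tool_rot: [0.591, 0.806, -0.001, -0.001]
force: [0.3, 1.3, -1.1]
finger_gap: 0.301
gripper_force: 48.4
```

```bash
cat > g.py <<'E'
from h import *
u=np.array([.3007,-.9537]);w=np.array([.9537,.3007]);o=np.array([.4792,.0175])
def gf(p): return np.stack([(p[...,:2]-o)@u,(p[...,:2]-o)@w],-1)
if __name__=='__main__':
    s=manip.sense();tp=s['tcp_pos'];g=gf(tp)*1000
    print('tcp',tp.round(4),'gauge',g.round(1),'yaw x',np.degrees(2*np.arctan2(s['tool_rot'][1],s['tool_rot'][0])).round(2),s['force'].round(1))
    for n in('scene','side'):
        d=snap(n);C=cloud(d);G=gf(C)*1000;z=C[...,2];ok=d['z_map']>0
        m=ok&(abs(G[...,0]-g[0])<30)&(abs(G[...,1]-g[1])<30)
        for a,b in((-.022,.008),(.016,.038)):
            q=G[m&(z>tp[2]+a)&(z<tp[2]+b)]
            if len(q): print(n,'shank' if a<0 else 'head',len(q),q.min(0).round(1),q.max(0).round(1))
        # jaw top edges: per gauge-x bin, lateral extents on either side of slot
        m=ok&(z>.042)&(z<.050)&(abs(G[...,0])<72)&(abs(G[...,1])<60)
        if n: 
            r=[]
            for x in range(-65,70,15):
                b=G[m&(abs(G[...,0]-x)<7.5)]; A=b[b[:,1]>0];B=b[b[:,1]<0]
                if len(A)>20 and len(B)>20: r.append((x,A[:,1].max().round(1),A[:,1].min().round(1),B[:,1].max().round(1),B[:,1].min().round(1)))
            print(n,r)
            q=G[m];print('x ext',q[:,0].min(),q[:,0].max())
E
python3 g.py
```

```text
tcp [0.4473 0.1185 0.0808] gauge [-1.059e+02 -1.000e-01] yaw x 107.5 [ 0.3  1.3 -1.1]
scene shank 77 [-114.9   -1.5] [-97.5   9.8]
scene head 77 [-120.5  -12.3] [-94.8  27.6]
scene [(-65, np.float64(49.8), np.float64(10.0), np.float64(-9.7), np.float64(-46.8)), (-50, np.float64(47.6), np.float64(8.9), np.float64(-9.7), np.float64(-47.5)), (-35, np.float64(48.0), np.float64(9.3), np.float64(-8.3), np.float64(-46.6)), (-20, np.float64(46.5), np.float64(7.3), np.float64(-6.4), np.float64(-46.7)), (-5, np.float64(46.6), np.float64(4.8), np.float64(-5.0), np.float64(-46.6)), (10, np.float64(46.4), np.float64(4.0), np.float64(-6.7), np.float64(-45.2)), (25, np.float64(44.9), np.float64(3.3), np.float64(-5.8), np.float64(-46.8)), (40, np.float64(43.0), np.float64(4.2), np.float64(-4.7), np.float64(-43.1)), (55, np.float64(43.7), np.float64(2.7), np.float64(-3.9), np.float64(-44.6))]
x ext -71.90417041283229 71.83081388225334
side shank 52 [-108.2  -10.3] [-93.7   6. ]
side head 97 [-109.8  -25.6] [-88.   26.8]
side [(-65, np.float64(46.4), np.float64(10.3), np.float64(-10.6), np.float64(-47.9)), (-50, np.float64(47.1), np.float64(9.1), np.float64(-10.2), np.float64(-48.4)), (-35, np.float64(46.5), np.float64(8.4), np.float64(-9.8), np.float64(-47.8)), (-20, np.float64(44.4), np.float64(7.5), np.float64(-9.6), np.float64(-46.8)), (-5, np.float64(44.2), np.float64(6.5), np.float64(-8.9), np.float64(-46.0)), (10, np.float64(43.2), np.float64(5.8), np.float64(-7.4), np.float64(-45.3)), (25, np.float64(43.6), np.float64(5.2), np.float64(-7.7), np.float64(-43.5)), (40, np.float64(41.1), np.float64(4.0), np.float64(-4.6), np.float64(-44.6)), (55, np.float64(40.1), np.float64(3.3), np.float64(-6.0), np.float64(-42.3))]
x ext -71.83653470066479 71.71426682728175
```

The camera estimates put the slot's centre line within about 0.5 mm of the tool's line. I'll lower to z = 0.037 (shank bottom ≈ 10 mm, head ≈ 4 mm above the jaws) and slide in.

>>> {"api": "drive_tool", "payload": {
  "plan": [
    [0,0,0.02,0,0,0,-1],
    [0,0,0.015,0,0,0,-1],
    [0,0,0.009,0,0,0,-1],
    [0,0,0,0,0,0,-1],
    [0,0,0,0,0,0,-1]
  ]
}}

```text
t: 8.05
tcp_pos: [0.4485, 0.1186, 0.0378]
tool_rot: [0.591, 0.807, 0.0, 0.0]
force: [0.2, 0.8, -0.8]
finger_gap: 0.308
gripper_force: 48.6
```

>>> {"api": "drive_tool", "payload": {
  "plan": [
    [-0.01,0,0,0,0,0,-1],
    [-0.015,0,0,0,0,0,-1],
    [-0.015,0,0,0,0,0,-1],
    [-0.01,0,0,0,0,0,-1],
    [0,0,0,0,0,0,-1],
    [0,0,0,0,0,0,-1]
  ]
}}

```text
t: 8.65
tcp_pos: [0.4631, 0.0706, 0.0376]
tool_rot: [0.592, 0.806, 0.0, 0.0]
force: [0.3, -0.3, -1.0]
finger_gap: 0.311
gripper_force: 48.6
```

```bash
python3 g.py | grep -v "x ext"
```

```text
tcp [0.4631 0.0706 0.0376] gauge [-55.5   0.6] yaw x 107.46 [ 0.3 -0.3 -1. ]
scene shank 89 [-77.3 -29.3] [-25.9  29.8]
scene head 79 [-69.9 -14.8] [-44.   28.7]
scene [(-65, np.float64(49.8), np.float64(3.9), np.float64(-0.3), np.float64(-46.2)), (-20, np.float64(46.5), np.float64(6.0), np.float64(-8.8), np.float64(-41.9)), (-5, np.float64(46.2), np.float64(5.6), np.float64(-6.6), np.float64(-45.6)), (10, np.float64(45.0), np.float64(6.5), np.float64(-6.7), np.float64(-45.0)), (25, np.float64(44.0), np.float64(3.3), np.float64(-5.7), np.float64(-43.1)), (40, np.float64(43.3), np.float64(2.5), np.float64(-3.7), np.float64(-45.9)), (55, np.float64(42.4), np.float64(3.6), np.float64(-4.3), np.float64(-44.5))]
side shank 112 [-75.9 -29.3] [-25.7  30.4]
side head 91 [-60.3 -27.6] [-38.2  26.2]
side [(-50, np.float64(47.3), np.float64(1.9), np.float64(-2.4), np.float64(-47.5)), (-35, np.float64(46.3), np.float64(7.4), np.float64(-10.1), np.float64(-47.2)), (-20, np.float64(45.0), np.float64(6.9), np.float64(-9.9), np.float64(-47.7)), (-5, np.float64(44.5), np.float64(7.2), np.float64(-11.3), np.float64(-47.7)), (10, np.float64(42.9), np.float64(5.3), np.float64(-7.3), np.float64(-45.3)), (25, np.float64(44.4), np.float64(5.6), np.float64(-8.5), np.float64(-44.3)), (40, np.float64(42.9), np.float64(3.9), np.float64(-5.9), np.float64(-44.5)), (55, np.float64(41.7), np.float64(4.2), np.float64(-5.4), np.float64(-43.7))]
```

No contact yet at gauge x = −55. I'll shift about 0.8 mm to the centre and keep going in smaller steps, watching the force.

>>> {"api": "drive_tool", "payload": {
  "plan": [
    [-0.005,-0.0008,0,0,0,0,-1],
    [-0.005,0,0,0,0,0,-1],
    [-0.003,0,0,0,0,0,-1],
    [0,0,0,0,0,0,-1]
  ]
}}

```text
t: 9.15
tcp_pos: [0.4666, 0.0578, 0.0373]
tool_rot: [0.591, 0.806, 0.0, 0.0]
force: [0.7, -0.5, -0.9]
finger_gap: 0.311
gripper_force: 48.6
```

>>> {"api": "drive_tool", "payload": {
  "plan": [
    [-0.003,0,0,0,0,0,-1],
    [-0.003,0,0,0,0,0,-1],
    [-0.002,0,0,0,0,0,-1],
    [0,0,0,0,0,0,-1]
  ]
}}

```text
t: 9.55
tcp_pos: [0.4689, 0.0503, 0.0373]
tool_rot: [0.591, 0.806, 0.0, 0.0]
force: [-0.1, -1.0, -2.0]
finger_gap: 0.314
gripper_force: 48.6
```

>>> {"api": "drive_tool", "payload": {
  "plan": [
    [-0.003,0,0,0,0,0,-1],
    [-0.003,0,0,0,0,0,-1],
    [0,0,0,0,0,0,-1]
  ]
}}

```text
t: 9.85
tcp_pos: [0.4708, 0.0445, 0.0374]
tool_rot: [0.591, 0.806, 0.0, 0.0]
force: [0.1, 0.5, -1.2]
finger_gap: 0.311
gripper_force: 48.6
```

>>> {"api": "drive_tool", "payload": {
  "plan": [
    [-0.002,0,0,0,0,0,-1],
    [-0.002,0,0,0,0,0,-1],
    [0,0,0,0,0,0,-1]
  ]
}}

```text
t: 10.15
tcp_pos: [0.4719, 0.0408, 0.0373]
tool_rot: [0.591, 0.806, 0.0, 0.0]
force: [-0.7, -0.5, -2.3]
finger_gap: 0.308
gripper_force: 48.6
```

>>> {"api": "drive_tool", "payload": {
  "plan": [
    [-0.002,0,0,0,0,0,-1],
    [-0.002,0,0,0,0,0,-1],
    [0,0,0,0,0,0,-1]
  ]
}}

```text
t: 10.45
tcp_pos: [0.4731, 0.037, 0.0373]
tool_rot: [0.591, 0.806, 0.0, 0.0]
force: [0.7, -0.5, -0.7]
finger_gap: 0.312
gripper_force: 48.6
```

>>> {"api": "drive_tool", "payload": {
  "plan": [
    [-0.002,0,0,0,0,0,-1],
    [0,0,0,0,0,0,-1]
  ]
}}

```text
t: 10.65
tcp_pos: [0.4737, 0.0351, 0.0373]
tool_rot: [0.591, 0.806, 0.0, 0.0]
force: [-0.6, -0.3, -0.8]
finger_gap: 0.309
gripper_force: 48.6
```

>>> {"api": "drive_tool", "payload": {
  "plan": [
    [-0.002,0,0,0,0,0,-1],
    [0,0,0,0,0,0,-1]
  ]
}}

```text
t: 10.85
tcp_pos: [0.4743, 0.0332, 0.0373]
tool_rot: [0.591, 0.806, 0.0, 0.0]
force: [0.4, 0.4, -1.3]
finger_gap: 0.309
gripper_force: 48.6
```

>>> {"api": "drive_tool", "payload": {
  "plan": [
    [-0.0015,0,0,0,0,0,-1],
    [0,0,0,0,0,0,-1]
  ]
}}

```text
t: 11.05
tcp_pos: [0.4747, 0.0318, 0.0373]
tool_rot: [0.591, 0.806, 0.0, 0.0]
force: [-0.2, 0.2, -0.9]
finger_gap: 0.304
gripper_force: 48.6
```

>>> {"api": "drive_tool", "payload": {
  "plan": [
    [-0.0015,0,0,0,0,0,-1],
    [0,0,0,0,0,0,-1]
  ]
}}

```text
t: 11.25
tcp_pos: [0.4751, 0.0304, 0.0373]
tool_rot: [0.591, 0.806, 0.0, 0.0]
force: [-0.3, 0.0, -0.7]
finger_gap: 0.31
gripper_force: 48.6
```

>>> {"api": "drive_tool", "payload": {
  "plan": [
    [-0.0015,0,0,0,0,0,-1],
    [0,0,0,0,0,0,-1]
  ]
}}

```text
t: 11.45
tcp_pos: [0.4755, 0.029, 0.0373]
tool_rot: [0.591, 0.806, -0.0, -0.0]
force: [0.5, 0.2, -0.7]
finger_gap: 0.311
gripper_force: 48.5
```

>>> {"api": "drive_tool", "payload": {
  "plan": [
    [-0.0015,0,0,0,0,0,-1],
    [0,0,0,0,0,0,-1]
  ]
}}

```text
t: 11.65
tcp_pos: [0.4758, 0.0277, 0.0373]
tool_rot: [0.591, 0.806, 0.0, -0.0]
force: [0.7, 1.2, -1.4]
finger_gap: 0.309
gripper_force: 48.5
```

>>> {"api": "drive_tool", "payload": {
  "plan": [
    [-0.001,0,0,0,0,0,-1],
    [0,0,0,0,0,0,-1]
  ]
}}

```text
t: 11.85
tcp_pos: [0.476, 0.0271, 0.0373]
tool_rot: [0.591, 0.806, 0.0, -0.0]
force: [0.3, 2.9, -1.0]
finger_gap: 0.312
gripper_force: 48.5
```

>>> {"api": "drive_tool", "payload": {
  "plan": [
    [-0.001,0,0,0,0,0,-1],
    [0,0,0,0,0,0,-1]
  ]
}}

```text
t: 12.05
tcp_pos: [0.4761, 0.0263, 0.0373]
tool_rot: [0.591, 0.806, 0.0, -0.001]
force: [0.4, 5.4, -1.0]
finger_gap: 0.307
gripper_force: 48.4
```

There is now about 5 N opposing and about 2 N sideways, at gauge x ≈ −9 mm. Sideways force that small next to the axial force means both jaws are loaded. That is the three-dot line (17 mm). I'll balance slightly and hold.

>>> {"api": "drive_tool", "payload": {
  "plan": [
    [-0.0003,0.0003,0,0,0,0,-1],
    [0,0,0,0,0,0,-1],
    [0,0,0,0,0,0,-1],
    [0,0,0,0,0,0,-1]
  ]
}}

```text
t: 12.45
tcp_pos: [0.4762, 0.0263, 0.0373]
tool_rot: [0.591, 0.806, 0.0, -0.001]
force: [-0.4, 6.3, -0.6]
finger_gap: 0.307
gripper_force: 48.5
```

Run:
```python
from h import *
from g import u,w,gf
s=manip.sense();print(gf(s['tcp_pos'])*1000,s['force']@np.r_[u,0],s['force']@np.r_[w,0],s['t'])
e=snap('scene');f=snap('side')
save('pics/wedge.png',np.hstack([cv2.resize(e['image'][130:250,220:380],(400,300),interpolation=cv2.INTER_CUBIC),cv2.resize(f['image'][150:270,200:360],(400,300),interpolation=cv2.INTER_CUBIC)]))
```

```text
[-9.33319996 -0.24578004] -6.078797061882567 1.5276032144365026 12.45
```

View pics/wedge.png

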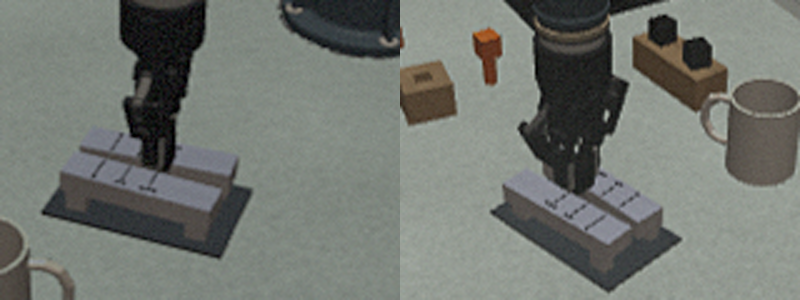

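Both views show the pin at the three-dot line, so it is the 17 mm pin. I'll hold a touch longer, then back out, lift, and go over hole 3.

>>> {"api": "drive_tool", "payload": {
  "plan": [
    [0,0,0,0,0,0,-1],
    [0,0,0,0,0,0,-1],
    [0,0,0,0,0,0,-1],
    [0.005,0,0,0,0,0,-1],
    [0.01,0,0,0,0,0,-1],
    [0,0,-0.04,0,0,0,-1],
    [0,0,-0.045,0,0,0,-1],
    [0,0,-0.045,0,0,0,-1],
    [0,0,-0.043,0,0,0,-1],
    [0,0,0,0,0,0,-1]
  ]
}}

```text
t: 13.55
tcp_pos: [0.4765, 0.0398, 0.2159]
tool_rot: [0.591, 0.807, 0.003, 0.006]
force: [1.1, 0.1, -1.6]
finger_gap: 0.307
gripper_force: 52.0
```

>>> {"api": "drive_tool", "payload": {
  "plan": [
    [-0.044,0.004,0,0,0,0,-1],
    [-0.044,0.004,0,0,0,0,-1],
    [-0.044,0.004,0,0,0,0,-1],
    [-0.044,0.004,0,0,0,0,-1],
    [-0.044,0.004,0,0,0,0,-1],
    [-0.044,0.004,0,0,0,0,-1],
    [-0.044,0.004,0,0,0,0,-1],
    [-0.044,0.004,0,0,0,0,-1],
    [0,0,0,0,0,8.5,-1],
    [0,0,0,0,0,8.5,-1]
  ]
}}

```text
t: 14.55
tcp_pos: [0.6082, -0.2872, 0.2076]
tool_rot: [0.707, 0.707, -0.0, -0.001]
force: [-0.1, 1.4, -1.7]
finger_gap: 0.303
gripper_force: 52.0
```

>>> {"api": "drive_tool", "payload": {
  "plan": [
    [0,0,0,0,0,0,-1],
    [0,0,0,0,0,0,-1],
    [0,0,0,0,0,0,-1]
  ]
}}

```text
t: 14.85
tcp_pos: [0.6086, -0.2854, 0.2097]
tool_rot: [0.703, 0.711, -0.0, -0.0]
force: [0.2, 0.8, -2.0]
finger_gap: 0.302
gripper_force: 52.0
```

Run:
```python
from h import *
import pickle
s=manip.sense(); d=snap('wrist'); e=snap('scene'); f=snap('side'); pickle.dump((d,e,f,s),open('d1.pkl','wb'))
print(s['tcp_pos'].round(4),np.degrees(2*np.arctan2(s['tool_rot'][1],s['tool_rot'][0])),s['finger_gap'])
for n,x in(('wrist',d),('scene',e),('side',f)):
    C=cloud(x);z=C[...,2];m=((x['z_map']>0)&(z>.042)&(z<.050)&(abs(C[...,0]-.544)<.13)&(abs(C[...,1]+.286)<.08)).astype(np.uint8)
    p=C[m>0]; print(n,len(p),cv2.minAreaRect(p[:,:2].astype(np.float32)*1000))
    # holes: inside block footprint, not top
    mm=cv2.morphologyEx(m,cv2.MORPH_CLOSE,np.ones((31,31)))-m
    k,L,st,ce=cv2.connectedComponentsWithStats(mm.astype(np.uint8))
    for i in range(1,k):
        if st[i,4]>40: print(ce[i].round(1),st[i],onplane(x,*ce[i],.046).round(4))
save('pics/w2.png',d['image'])
```

```text
[ 0.6086 -0.2854  0.2097] 90.66527552337281 0.30221691032239534
wrist 14603 ((543.3335571289062, -285.76708984375), (70.79569244384766, 205.58885192871094), 88.91187286376953)
[146.1 180.9] [134 170  24  22 450] [ 0.4796 -0.2836  0.046 ]
[215.2 183.1] [204 173  23  21 458] [ 0.5441 -0.2849  0.046 ]
[283.8 184.9] [273 175  23  21 469] [ 0.6083 -0.286   0.046 ]
scene 1172 ((543.2420043945312, -285.01611328125), (75.86295318603516, 209.85946655273438), 88.41371154785156)
side 2231 ((544.211181640625, -286.3001403808594), (74.16080474853516, 207.81509399414062), 88.76753234863281)
[387.9 284.5] [383 280  11  10  55] [ 0.6075 -0.29    0.046 ]
[364.1 294.9] [359 291  12   9  59] [ 0.5427 -0.2889  0.046 ]
[339.  305.6] [333 302  13   9  66] [ 0.4781 -0.2876  0.046 ]
```

View pics/w2.png

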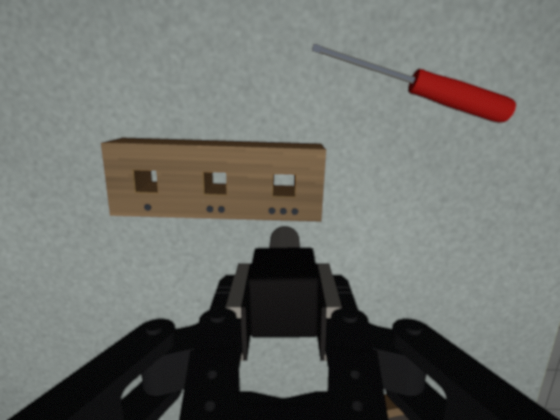

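The wrist view shows the three-dot hole at (284,185), the held head at (283,290) and the shank tip at (285,238). I'll measure the shank against the hole in that same camera.

Run:
```python
from h import *
import pickle
d,e,f,s=pickle.load(open('d1.pkl','rb'));tp=s['tcp_pos']
for n,x in(('wrist',d),('scene',e),('side',f)):
    C=cloud(x)-tp; m=(x['z_map']>0)&(abs(C[...,0])<.03)&(abs(C[...,1])<.03)
    for a,b in((-.03,-.02),(-.02,-.01),(-.01,0),(0,.01)):
        q=C[m&(C[...,2]>a)&(C[...,2]<b)]*1000
        if len(q)<8: continue
        A=np.c_[2*q[:,:2],np.ones(len(q))]
        # circle of known r=8.5
        from scipy.optimize import least_squares
        r=least_squares(lambda c:np.hypot(q[:,0]-c[0],q[:,1]-c[1])-8.5,[0,0],loss='soft_l1').x
        print(n,a,len(q),q.min(0).round(1),q.max(0).round(1),'axis',r.round(2))
```

```text
wrist -0.03 126 [ -8.1   2.8 -27.8] [  8.3  10.  -20.1] axis [0.16 0.95]
wrist -0.02 206 [ -8.2   1.4 -20. ] [  8.6   9.8 -10.2] axis [0.03 0.98]
wrist -0.01 205 [ -7.5   4.8 -10. ] [ 7.6 10.1 -0. ] axis [-0.04  0.98]
wrist 0 33 [-4.2  8.4  0.1] [ 4.2 10.   3.7] axis [-0.27  1.  ]
scene -0.03 12 [ -6.6  -0.2 -23.9] [  8.9   9.8 -20.5] axis [-0.13 -0.11]
scene -0.02 29 [ -3.2  -1.4 -19.6] [  9.9   9.7 -10.8] axis [0.54 0.58]
scene -0.01 30 [ -9.1  -1.1 -10. ] [ 9.9 11.6 -0.1] axis [-0.23  0.68]
scene 0 36 [-6.7 -3.9  0. ] [10.2 10.7 10. ] axis [0.29 0.66]
side -0.03 15 [ -8.1 -10.1 -24.8] [  2.8   1.3 -20.4] axis [ 0.97 -0.6 ]
side -0.02 34 [ -8.6 -10.1 -20. ] [  6.    4.2 -10.2] axis [ 0.96 -0.15]
side -0.01 34 [ -9.  -11.4  -9.8] [ 6.   2.4 -0.4] axis [ 0.52 -0.74]
side 0 33 [-8.3 -9.8  0.1] [3.6 5.3 9.9] axis [ 0.78 -0.49]
```

>>> {"api": "drive_tool", "payload": {
  "plan": [
    [-0.0019,-0.0005,0.03,0,0,0,-1],
    [0,0,0.04,0,0,0,-1],
    [0,0,0.035,0,0,0,-1],
    [0,0,0.02,0,0,0,-1],
    [0,0,0,0,0,0,-1],
    [0,0,0,0,0,0,-1],
    [0,0,0,0,0,0,-1]
  ]
}}

```text
t: 15.7
tcp_pos: [0.6097, -0.2889, 0.0874]
tool_rot: [0.704, 0.71, 0.0, 0.002]
force: [1.4, -0.2, -0.4]
finger_gap: 0.306
gripper_force: 51.9
```

Run:
```python
from h import *
s=manip.sense();tp=s['tcp_pos'];print(tp.round(4),s['force'].round(1))
ims=[]
for n,(r,c) in(('wrist',(60,140)),('scene',(100,80)),('side',(220,320))):
    x=snap(n)
    if n=='wrist':
        C=cloud(x);z=C[...,2];m=((x['z_map']>0)&(z>.042)&(z<.050)).astype(np.uint8)
        mm=cv2.morphologyEx(m,cv2.MORPH_CLOSE,np.ones((61,61)))-m
        k,L,st,ce=cv2.connectedComponentsWithStats(mm)
        for i in range(1,k):
            if st[i,4]>100: print(ce[i].round(1),st[i],onplane(x,*ce[i],.046).round(4))
        q=(C-tp)[(x['z_map']>0)&(abs(C[...,0]-tp[0])<.02)&(abs(C[...,1]-tp[1])<.02)&(z<tp[2])&(z>.05)]*1000
        from scipy.optimize import least_squares
        print(len(q),least_squares(lambda c:np.hypot(q[:,0]-c[0],q[:,1]-c[1])-8.5,[0,0],loss='soft_l1').x)
        ims.append(cv2.resize(x['image'],(400,300),interpolation=cv2.INTER_AREA))
    elif n=='side': ims.append(cv2.resize(x['image'][r:r+90,c:c+120],(400,300),interpolation=cv2.INTER_CUBIC))
save('pics/h3.png',np.hstack(ims))
```

```text
[ 0.6097 -0.2889  0.0874] [ 1.4 -0.2 -0.4]
[  5.4 248. ] [  0 199  21  75 682] [ 0.4376 -0.3009  0.046 ]
[ 69.6 221. ] [ 51 206  37  32 996] [ 0.4803 -0.2829  0.046 ]
[176.2 223.7] [ 158  208   36   32 1020] [ 0.5444 -0.2842  0.046 ]
[282.6 233.2] [ 254  211   60   42 1535] [ 0.6089 -0.2899  0.046 ]
528 [0.13892376 0.91524407]
```

View pics/h3.png

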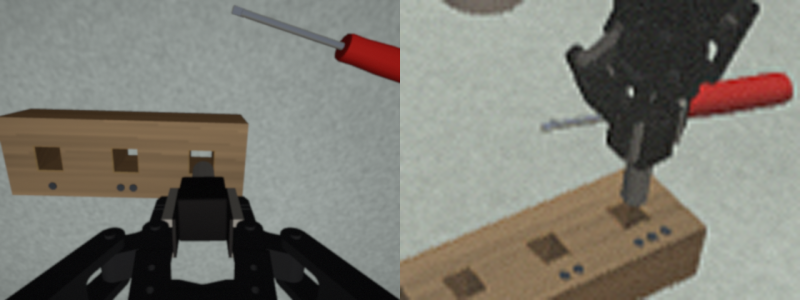

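The pin hovers over hole 3, but the tool reads about 1.5 mm off target in x and y. I'll let it settle before correcting.

>>> {"api": "drive_tool", "payload": {
  "plan": [
    [0,0,0,0,0,0,-1],
    [0,0,0,0,0,0,-1],
    [0,0,0,0,0,0,-1]
  ]
}}

```text
t: 16.15
tcp_pos: [0.6084, -0.2881, 0.0856]
tool_rot: [0.704, 0.71, 0.0, 0.0]
force: [0.2, 0.8, -2.1]
finger_gap: 0.303
gripper_force: 51.9
```

>>> {"api": "drive_tool", "payload": {
  "plan": [
    [0.001,-0.0002,0.009,0,0,0,-1],
    [0,0,0,0,0,0,-1],
    [0,0,0,0,0,0,-1],
    [0,0,0,0,0,0,-1]
  ]
}}

```text
t: 16.55
tcp_pos: [0.608, -0.2871, 0.076]
tool_rot: [0.704, 0.71, -0.0, -0.0]
force: [-1.1, 0.3, -0.8]
finger_gap: 0.303
gripper_force: 51.9
```

Run:
```python
from h import *
from scipy.optimize import least_squares
s=manip.sense();tp=s['tcp_pos'];print(tp.round(4),s['force'].round(1))
x=snap('wrist');C=cloud(x);z=C[...,2];m=((x['z_map']>0)&(z>.042)&(z<.050)).astype(np.uint8)
mm=cv2.morphologyEx(m,cv2.MORPH_CLOSE,np.ones((61,61)))-m
k,L,st,ce=cv2.connectedComponentsWithStats(mm)
for i in range(1,k):
    if st[i,4]>100: print(st[i],onplane(x,*ce[i],.046).round(4))
q=(C-tp)[(x['z_map']>0)&(abs(C[...,0]-tp[0])<.02)&(abs(C[...,1]-tp[1])<.02)&(z<tp[2])&(z>.053)]*1000
print(len(q),least_squares(lambda c:np.hypot(q[:,0]-c[0],q[:,1]-c[1])-8.5,[0,0],loss='soft_l1').x)
# hole-3 side walls visible: x extents of top near hole
for y in (-.280,-.278):
    r=C[(m>0)&(abs(C[...,1]-y)<.001)&(abs(C[...,0]-.608)<.03)][:,0]; a=np.sort(r); i=np.argmax(np.diff(a)); print(y,a[i],a[i+1])
g=C[(m>0)&(abs(C[...,0]-.608)<.004)][:,1];print('top edge y of hole',g[g>-.285].min() if (g>-.285).any() else None, 'block y max',g.max())
```

```text
[ 0.608  -0.2871  0.076 ] [-1.1  0.3 -0.8]
[  44  215   39   33 1072] [ 0.4805 -0.2828  0.046 ]
[ 156  218   37   33 1101] [ 0.5445 -0.2841  0.046 ]
[ 254  220   60   33 1252] [ 0.6083 -0.2863  0.046 ]
[  0 251   9  34 158] [ 0.4393 -0.3101  0.046 ]
456 [0.04997568 0.94474857]
-0.28 0.6039024029212555 0.6129620037070104
-0.278 0.6123633886476251 0.6193409896359068
top edge y of hole -0.2788064808882938 block y max -0.2513914477134341
```

The pin axis at (608.1, −286.2) mm and the hole at (608.4, −285.5) mm agree to within 1 mm. Lowering gently.

>>> {"api": "drive_tool", "payload": {
  "plan": [
    [0.0003,0.0002,0.003,0,0,0,-1],
    [0,0,0.003,0,0,0,-1],
    [0,0,0.003,0,0,0,-1],
    [0,0,0,0,0,0,-1]
  ]
}}

```text
t: 17.0
tcp_pos: [0.6079, -0.2865, 0.0666]
tool_rot: [0.704, 0.71, -0.0, -0.001]
force: [0.2, 0.1, -0.9]
finger_gap: 0.303
gripper_force: 51.9
```

>>> {"api": "drive_tool", "payload": {
  "plan": [
    [0,0,0.003,0,0,0,-1],
    [0,0,0,0,0,0,-1]
  ]
}}

```text
t: 17.2
tcp_pos: [0.6081, -0.2866, 0.0638]
tool_rot: [0.704, 0.71, -0.0, -0.0]
force: [-1.2, -0.0, -1.5]
finger_gap: 0.306
gripper_force: 51.9
```

The shank is in the hole with no contact force. Continuing down.

>>> {"api": "drive_tool", "payload": {
  "plan": [
    [0,0,0.006,0,0,0,-1],
    [0,0,0.006,0,0,0,-1],
    [0,0,0.006,0,0,0,-1],
    [0,0,0.005,0,0,0,-1],
    [0,0,0.003,0,0,0,-1],
    [0,0,0,0,0,0,-1],
    [0,0,0,0,0,0,-1]
  ]
}}

```text
t: 17.9
tcp_pos: [0.6084, -0.2868, 0.0383]
tool_rot: [0.704, 0.71, -0.0, 0.0]
force: [0.1, 0.3, -0.3]
finger_gap: 0.304
gripper_force: 51.9
```

>>> {"api": "drive_tool", "payload": {
  "plan": [
    [0,0,0.002,0,0,0,-1],
    [0,0,0.001,0,0,0,-1],
    [0,0,0,0,0,0,-1]
  ]
}}

```text
t: 18.2
tcp_pos: [0.6082, -0.2867, 0.0353]
tool_rot: [0.704, 0.71, -0.0, -0.0]
force: [0.2, -0.0, -0.4]
finger_gap: 0.302
gripper_force: 51.9
```

>>> {"api": "drive_tool", "payload": {
  "plan": [
    [0,0,0.001,0,0,0,-1],
    [0,0,0.001,0,0,0,-1],
    [0,0,0,0,0,0,-1]
  ]
}}

```text
t: 18.5
tcp_pos: [0.6082, -0.2867, 0.0331]
tool_rot: [0.704, 0.71, -0.0, -0.0]
force: [0.2, -0.5, -0.8]
finger_gap: 0.302
gripper_force: 51.9
```

>>> {"api": "drive_tool", "payload": {
  "plan": [
    [0,0,0.0005,0,0,0,-1],
    [0,0,0,0,0,0,-1]
  ]
}}

```text
t: 18.7
tcp_pos: [0.6083, -0.2867, 0.0328]
tool_rot: [0.704, 0.71, 0.0, -0.0]
force: [-0.2, 0.9, -1.1]
finger_gap: 0.306
gripper_force: 51.9
```

>>> {"api": "drive_tool", "payload": {
  "plan": [
    [0,0,0.001,0,0,0,-1],
    [0,0,0,0,0,0,-1]
  ]
}}

```text
t: 18.9
tcp_pos: [0.6084, -0.2869, 0.0322]
tool_rot: [0.704, 0.71, 0.0, 0.0]
force: [-0.9, 0.9, 0.7]
finger_gap: 0.307
gripper_force: 52.0
```

>>> {"api": "drive_tool", "payload": {
  "plan": [
    [0,0,0,0,0,0,-0.3],
    [0,0,0,0,0,0,0],
    [0,0,0,0,0,0,0.5],
    [0,0,0,0,0,0,1],
    [0,0,0,0,0,0,1],
    [0,0,0,0,0,0,1],
    [0,0,0,0,0,0,1],
    [0,0,0,0,0,0,1]
  ]
}}

```text
t: 19.7
tcp_pos: [0.6083, -0.2868, 0.0318]
tool_rot: [0.704, 0.71, -0.0, 0.0]
force: [-0.9, 0.1, -1.4]
finger_gap: 1.002
gripper_force: 0.0
```

>>> {"api": "drive_tool", "payload": {
  "plan": [
    [0,0,-0.01,0,0,0,1],
    [0,0,-0.03,0,0,0,1],
    [0,0,-0.04,0,0,0,1],
    [0,0,-0.04,0,0,0,1],
    [0,0,-0.03,0,0,0,1],
    [0,0,0,0,0,0,1],
    [0,0,0,0,0,0,1],
    [0,0,0,0,0,0,1]
  ]
}}

```text
t: 20.5
tcp_pos: [0.6073, -0.2861, 0.1808]
tool_rot: [0.704, 0.71, -0.0, -0.001]
force: [-0.1, -0.5, -0.5]
finger_gap: 1.002
gripper_force: 0.0
```

Run:
```python
from h import *
ims=[]
for n in('wrist','scene','side'):
    x=snap(n);C=cloud(x);z=C[...,2]
    m=((x['z_map']>0)&(z>.066)&(z<.085)&(abs(C[...,0]-.608)<.03)&(abs(C[...,1]+.287)<.03))
    p=C[m];print(n,len(p),np.median(p[:,2][p[:,2]>.072]),cv2.minAreaRect(p[:,:2].astype(np.float32)*1000))
    if n!='side': ims.append(cv2.resize(x['image'],(400,300),interpolation=cv2.INTER_AREA))
save('pics/end.png',np.hstack(ims)); s=manip.sense(); print(s['t'],s['tcp_pos'],s['force'])
```

```text
wrist 1222 0.0751066529600917 ((607.9251098632812, -286.107177734375), (26.783048629760742, 27.569997787475586), 1.0253568887710571)
scene 124 0.07736446112845119 ((607.8961181640625, -284.4708251953125), (29.32767105102539, 28.711822509765625), 0.8834890127182007)
side 166 0.07550319194577837 ((608.15087890625, -289.00439453125), (29.444547653198242, 28.155925750732422), 1.5002509355545044)
20.65 [ 0.60740515 -0.28621383  0.18008958] [-0.95014388 -0.54332328  0.83335881]
```

View pics/end.png

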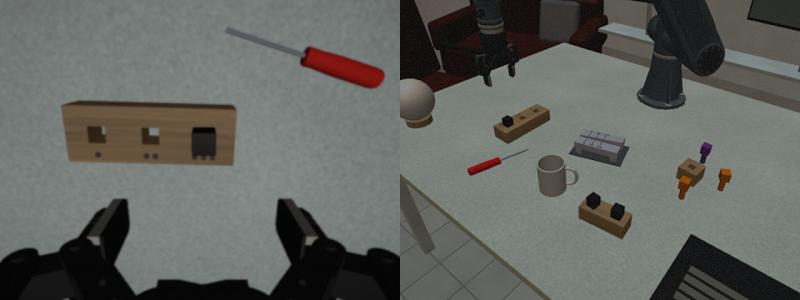

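The pin stands in the three-dot hole. Its head is at (204,142) in the left panel with its top at 76 mm, so it is fully home. The gripper is clear, the stand is empty, and the rest is undisturbed. Handing in.

```bash
python3 -c "
from station import manip
print(manip.sign_off())"
```

```text
the job is handed in; nothing more can be done
None
```

The pin wedged at the three-dot line (17 mm shank), now stands fully home and released in the three-dot hole, and the job is handed in (no verdict returned).

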